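# Park the funnel hanger in the bench rail

### The arm

A 6-joint arm with a two-finger parallel gripper is mounted at the origin on the work surface. World frame = base frame: x ahead of the robot, y to its left, z up, the work surface at z = 0. Lengths are in m, angles in degrees, forces in N, time in s.
With the tool pointing down it reaches from about 0.35 to 0.975 m from the base axis. Payload 4.9 kg.
Tool frame: the origin (TCP) lies at the centre of the arm's flange, where the gripper is bolted on; the fingertips stand 173 mm ahead of it and the grasp point (between the pads) lies 155 mm ahead of it; z points along the fingers, y is the direction in which the jaws open and shut (so a half turn about z gives the same grasp; the last joint's range is limited). The gripper opens to 85 mm and grips with 20 to 120 N. Pads are 22 mm wide; open, the fingers measure 114 mm over their backs; the gripper's body (76 mm by 85 mm) begins 54 mm behind the grasp point. The pads swing forward as they close: fully open they stand 13 mm farther back than shut.
Start: joints at [-71.906, 3.019, 92.412, -0, 84.569, -6.818], TCP at [0.263, -0.567, 0.405] pointing down, gripper open.
Joint ranges: [-172.51, 172.51], [-57.92, 126.97], [3.15, 148.05], [-58.71, 238.71], [5.1, 150.11], [-179.66, 179.66]. Speed limits (degrees/s): [147.25, 147.25, 180, 180, 180, 180].

### API

Orientations are given as a 3x3 rotation matrix whose columns are the frame's x, y, z axes.
In Python, from station import * gives the robot as it stands. The module is installed in compiled form; this text tells all that it offers. Calls block until the motion is done:
- movep(position, orientation): joint-space move of the TCP to a pose.
- movel(position, rot=None, speed=0.15): straight line of the TCP; rot=None keeps the orientation; speed is the mean speed in m/s.
- movej(angles): joint-space move.
- command_gripper(opening): opening from 0.0 (shut) to 1.0 (fully open); the grip force is fixed at half the most; returns when the fingers have stopped.
- pause(seconds).
- solve_ik(position, orientation): joint angles nearest the present ones, or None.
- state(): the state.
- read_camera(name): name is "scene" or "top" or "wrist"; returns a dict with "color" (384x512x3 uint8, red, green, blue), "fx", "fy", "cx", "cy" (pixels), "extrinsics" (4x4, takes a point from camera to world coordinates). Camera axes: x right, y up, looking along -z (the intrinsics and any distortion apply to the point x, -y, -z); pixel columns grow to the right and rows downward; lengths in m; the calibration is good to about 2 mm. The wrist camera is an equidistant fisheye: a pixel r from the principal point sees the ray r / f radians off the axis. A picture is of the moment at which its call begins. There is no depth.
A pose or a line that the arm cannot do raises IKError and nothing moves.
- sign_off(): hands the job in, once; it reports no verdict.
The state is a dict: "time": time; "joints": joint angles; "joint_velocities": joint speeds; "joint_efforts": joint torques, N m; "tcp_pos": TCP position; "eef_rot": TCP orientation; "ft_force": force on the tool from outside, world axes, zero at the start; "wrist_torque": the same for the moment, N m; "finger_gap": opening from 0.0 (shut) to 1.0 (fully open).
Only numpy, scipy, OpenCV 4.12 (cv2) and the standard library are available. Lean on these libraries where they do the work, as an engineer would, in place of code of your own. Each camera call takes 0.05 s, during which the arm holds its last target. There are 200 camera calls.

### The job

Take the funnel hanger off its grey parking block by its grip tab, bring its white head into the open end of the aluminium rail and slide it along inside until it has pushed the hidden rubber buffer fully in; press it home there with about 15 N for a second, never forcing it anywhere against the rail or buffer with 25 N or more. Then let go and leave it hanging at the buffer, with the glassware and bottles left standing where they are.

Things in the scene. Friction and masses are not known exactly. Their poses are not given: they have to be found in the camera images.
- hanger: Funnel hanger, one rigid piece, 0.18-0.37 kg. Origin: underside of its level steel strap (8 mm thick, 26 mm in y, x -55 to +30), below the head. z up, y = sliding direction, x points from grip tab to funnel. At x = -45 a thin upright (6 x 14 mm) rises from the strap to the grip tab; at x = 0 a neck (8 mm in x, 22 in y) rises to the head; at x = +60 is the funnel.
- hanger_tab (a point): Centre of the hanger's grip tab, a steel block 20 mm (hanger x) by 14 mm (hanger y) by 34 mm high, at x -45, z +105 mm from the hanger's origin. Its top is 17 mm above this point. Grip it from above, best with the fingers closing along hanger y on the faces 14 mm apart. Axes as the hanger's.
- hanger_head (a point): Centre of the hanger's head, 56 mm above the hanger's origin: white plastic slider 24 mm wide (x), 60 mm long (y) with half-round ends (radius 12 mm), 12 mm high; the neck joins it from below. Axes as the hanger's.
- hanger_funnel (a point): Centre of the mouth of the hanger's white ceramic funnel cup, 60 mm across, at x +60, z +32 mm from the hanger's origin. Its stem reaches 40 mm below the hanger's origin. Axes as the hanger's.
- stand: Grey parking block, fixed, 70 x 56 x 60 mm high (x from -57 to +13), on which the hanger stands at the start (the hanger's origin on the top face, 60 mm above the block's origin, axes nearly those of the hanger). Origin on the bench.
- rail: Closed aluminium C-rail, fixed, 260 mm long (its y), 36 mm wide (x), 24 mm high, its underside 156 mm above the bench. Origin on the bench below its middle; z up, +y to the open end (y +130), -y to the closed end. The hanger goes in with its axes along the rail's (tab on the -x side, funnel on +x); hanging on the rail's lips its origin is 110 mm above the bench.
- rail_mouth (a point): Centre of the channel's cross-section at the open end, 168 mm above the bench. Axes as the rail's; going in is -y. The channel is 28 mm wide and 16 mm high inside (z 160 to 176), with a 12 mm slot in its floor (lips 4 mm thick): head and neck have 2 mm play to each side, the head 4 mm in height.
- rail_top (a point): Middle of the top of the rail's roof, 180 mm above the bench; axes as the rail's. Two steel arms 8 mm thick lie on the roof at y -119 and +85, from x -3 back to posts at x +135 (black knobs 23 mm above the roof). A black end-stop saddle with a steel knob (15 mm above the roof, within 23 mm of the axis) sits on the rail at a place that differs and is not measured.
- buffer (a joint): How far the rubber buffer inside the rail, under the saddle, is pushed in along rail -y, m: 0 = out (start), 0.014 = fully in, hard stop. Resists with 6 N friction plus 1.2 N per 10 mm/s; stays where left (no spring). The head's front meets it when the head's centre is at some rail y from +20 to -35 mm, to be felt. Before it, sliding meets only light friction.
- beaker: Small glass beaker, loose, 54 mm across, 55 mm high, standing on the bench under the rail. Origin under its centre.
- flask: Conical glass flask, loose, 74 mm across, 104 mm high. Origin under its centre.
- wash_a: White wash bottle with red cap and bent spout, loose, 64 mm across, 180 mm high. Origin under its centre.
- wash_b: Another such wash bottle.
- bung: Red rubber bung, loose, 36 mm across, 30 mm high. Origin under its centre.
- dish: Closed glass dish, loose, 68 mm across, 16 mm high. Origin under its centre.
- jar: White plastic jar, loose, 68 mm across, 85 mm high. Origin under its centre.
There are look-alikes about, which are no part of the job. What is shaped like the hanger but green is not meant.

How it is judged:
By the outcome, as a careful person would: the job done as asked, in the order asked, and still so for the second after the job is handed in, with the robot touching nothing.
It also fails if it takes over 72 s, if anything falls off the work surface, if the arm or the gripper's body presses on something with over 40 N, if the wrist force passes 120 N, or if a joint passes its speed limit or range.

## Working session

There is one attempt and no reset: what is moved stays moved. The work goes in short steps, each a Python script; the robot and the scene stay as the last script left them, time stands still between calls to the robot, and variables do not carry over. Pictures are saved under pics/ and viewed, and the job is handed in when it is done.

```bash
mkdir -p pics
python3 - <<'E'
from station import *
import cv2,numpy as np,json
s=state();print(s['time'],s['tcp_pos'],s['ft_force'])
for n in("scene","top","wrist"):
    c=read_camera(n);im=c['color'][:,:,::-1]
    np.savez(f'pics/{n}0.npz',**c)
    cv2.imwrite(f'pics/{n}0.png',cv2.resize(im,(800,600),interpolation=cv2.INTER_CUBIC))
    print(n,c['fx'],c['cx'],c['cy'],[k for k in c],np.round(c['extrinsics'],3).tolist())
E
```

```text
0.0 [ 0.26318703 -0.56657977  0.40346215] [0.65069486 0.39029782 0.13396039]
scene 451.2624463868335 250.67012365002185 193.89129584909855 ['color', 'fx', 'fy', 'cx', 'cy', 'extrinsics'] [[0.609, -0.482, 0.629, 1.352], [0.793, 0.364, -0.488, -0.685], [0.006, 0.797, 0.604, 0.987], [0.0, 0.0, 0.0, 1.0]]
top 374.376998764695 256.30322148622497 195.3817939349048 ['color', 'fx', 'fy', 'cx', 'cy', 'extrinsics'] [[-0.026, 0.997, -0.077, 0.371], [-1.0, -0.027, -0.008, -0.024], [-0.01, 0.076, 0.997, 1.34], [0.0, 0.0, 0.0, 1.0]]
wrist 297.3186396354542 260.3463080790123 186.8463533695727 ['color', 'fx', 'fy', 'cx', 'cy', 'extrinsics'] [[0.421, 0.87, 0.255, 0.327], [-0.907, 0.405, 0.116, -0.537], [-0.002, -0.281, 0.96, 0.373], [0.0, 0.0, 0.0, 1.0]]
```

View pics/scene0.png

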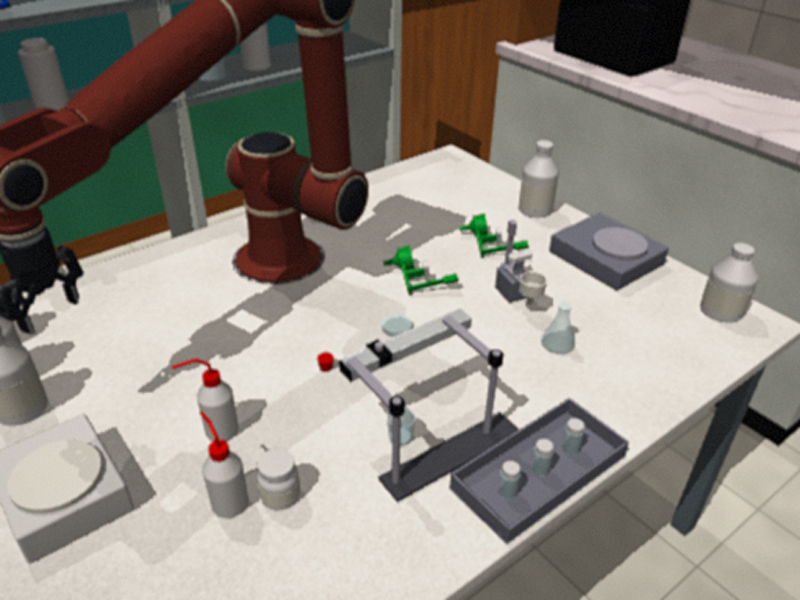

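View pics/top0.png

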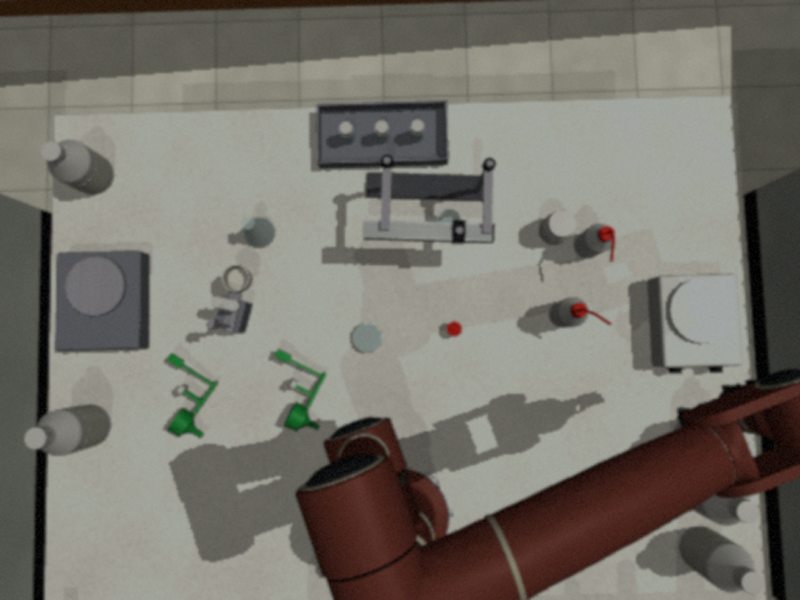

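View pics/wrist0.png

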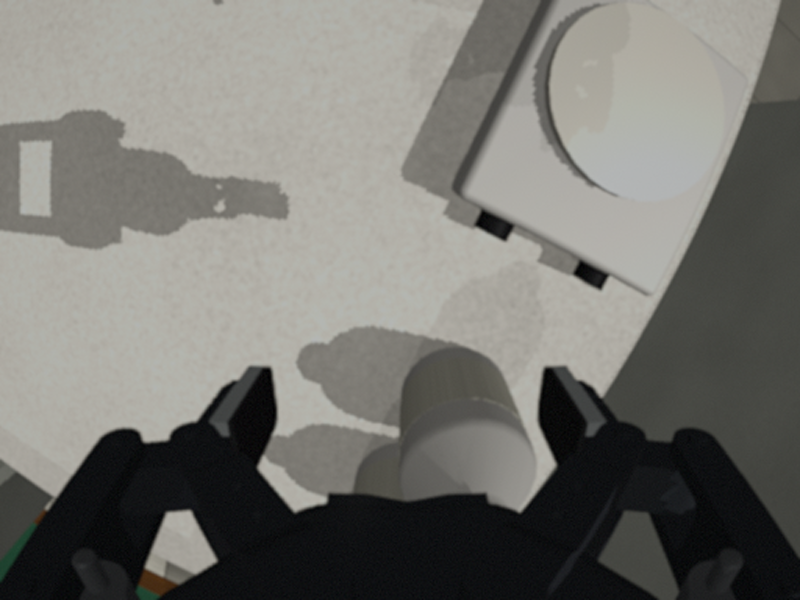

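```bash
cat > h.py <<'E'
import numpy as np,cv2
def ray(c,u,v,fish=False):
    x,y=(u-c['cx'])/c['fx'],(v-c['cy'])/c['fy']
    if fish:
        r=np.hypot(x,y); d=np.array([x*np.sin(r)/r,-y*np.sin(r)/r,-np.cos(r)]) if r>1e-9 else np.array([0,0,-1.])
    else: d=np.array([x,-y,-1.])
    E=np.asarray(c['extrinsics']); return E[:3,3],E[:3,:3]@d
def at(c,u,v,z,fish=False):
    o,d=ray(c,u,v,fish); return o+d*(z-o[2])/d[2]
def px(c,P,fish=False):
    E=np.asarray(c['extrinsics']); p=E[:3,:3].T@(np.asarray(P,float)-E[:3,3]); X,Y,Z=p[0],-p[1],-p[2]
    if fish:
        r=np.hypot(X,Y);t=np.arctan2(r,Z);X,Y,Z=X*t/r,Y*t/r,1
    return np.array([c['cx']+c['fx']*X/Z,c['cy']+c['fy']*Y/Z])
def R(deg): # tool down, tool x at heading deg
    a=np.radians(deg);x=np.array([np.cos(a),np.sin(a),0]);z=np.array([0,0,-1.]);return np.column_stack([x,np.cross(z,x),z])
def shot(name,n,crop=None):
    from station import read_camera
    c=read_camera(name);np.savez(f'pics/{n}.npz',**c);return save(c,n,crop)
def save(c,n,crop=None):
    im=c['color'][:,:,::-1]
    if crop is not None: u0,u1,v0,v1=crop;im=im[v0:v1,u0:u1]
    k=min(800/im.shape[1],600/im.shape[0]);cv2.imwrite(f'pics/{n}.png',cv2.resize(im,None,fx=k,fy=k,interpolation=cv2.INTER_CUBIC));print(n,'scale',k);return c
def load(n): return dict(np.load(f'pics/{n}.npz'))
E
python3 - <<'E'
from h import *
from station import state
c=load('top0');s=load('scene0');k=.64
save(s,'hcrop',(270,390,120,225))
print(np.round(state()['eef_rot'],3))
for n,u,v,z in[('tab',215,318,.165),('funnel',237,278,.09),('railL',363,232,.18),('railR',494,233,.18),('armL',386,228,.184),('armR',488,228,.184),('knobL',387,161,.2),('saddle',459,231,.19),('dish',366,337,.016),('bung',454,328,.03)]:
    print(n,np.round(at(c,u*k,v*k,z),3))
for n,u,v,z in[('tab',511,228,.165),('funnel',533,283,.09),('railopen',463,318,.18),('railclosed',345,368,.18)]:
    print('scene',n,np.round(at(s,u*k,v*k,z),3))
E
```

```text
hcrop scale 5.714285714285714
[[ 0.907  0.421 -0.001]
 [ 0.421 -0.907  0.002]
 [ 0.    -0.002 -1.   ]]
tab [0.445 0.36  0.165]
funnel [0.535 0.337 0.09 ]
railL [0.609 0.057 0.18 ]
railR [ 0.6   -0.206  0.18 ]
armL [0.615 0.01  0.184]
armR [ 0.61  -0.194  0.184]
knobL [0.747 0.005 0.2  ]
saddle [ 0.604 -0.135  0.19 ]
dish [0.402 0.067 0.016]
bung [ 0.417 -0.132  0.03 ]
scene tab [0.437 0.362 0.165]
scene funnel [0.547 0.33  0.09 ]
scene railopen [0.628 0.044 0.18 ]
scene railclosed [ 0.608 -0.207  0.18 ]
```

View pics/hcrop.png

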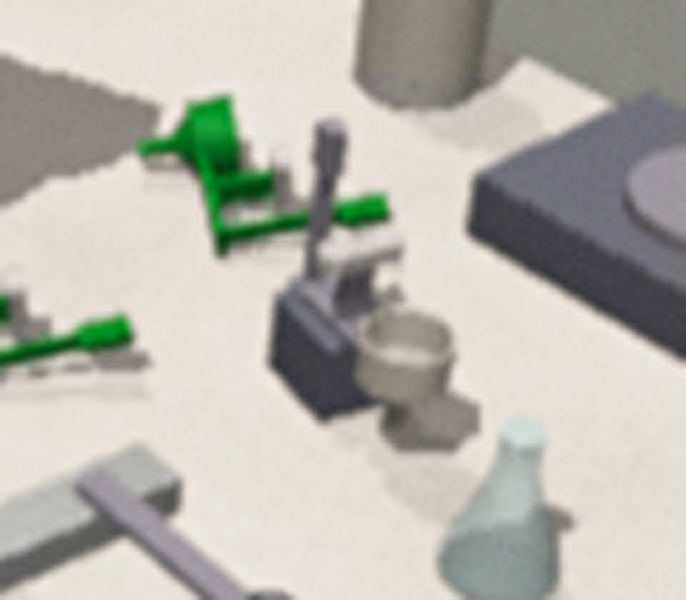

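The hanger is the grey and white piece standing on the block, at scene (515,270) and top (230,300). The two green pieces, at top (195,395) and (300,390), lie on the bench and are the look-alikes. Next I'll move over the hanger for a closer look.

Run:
```python
from station import *
from h import *
p=state()['tcp_pos'];movel([p[0],p[1],.46],speed=.2)
movep([.63-.03,.06,.50],R(-2)); shot('wrist','w_rail')
movep([.45,.355,.47],R(-15)); c=shot('wrist','w_h')
s=state();print(s['time'],np.round(s['tcp_pos'],4),np.round(s['ft_force'],2),np.round(s['joints'],1))
```

```text
w_rail scale 1.5625
w_h scale 1.5625
4.4583 [0.4507 0.3542 0.4702] [-0.49 -0.07  0.14] [ 30.7  -5.8  94.9  -0.   90.9 135.8]
```

View pics/w_rail.png

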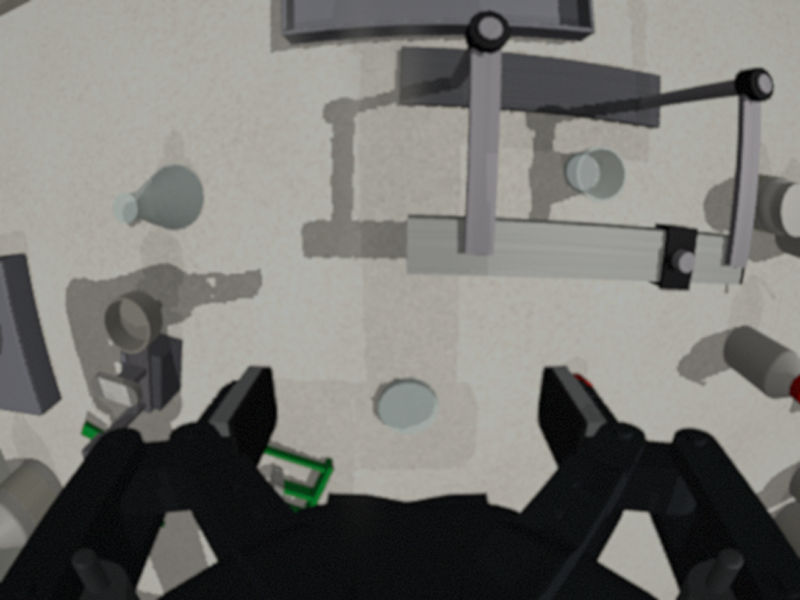

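View pics/w_h.png

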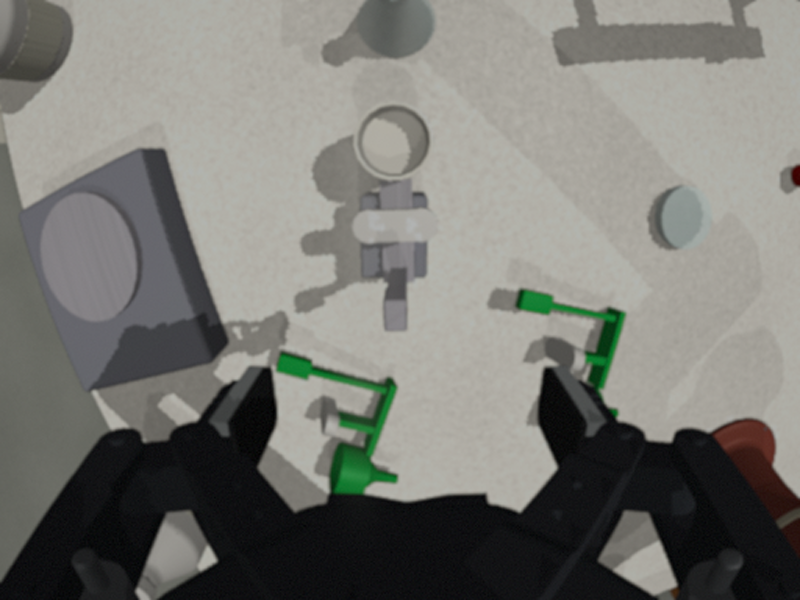

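The wrist picture shows the tab top at (395,314), head centre (396,225) and funnel mouth (393,142). In the rail picture the open end has corners (408,215) and (408,272), with the saddle at (677,257).

Run:
```python
from h import *
c=load('w_h');k=.64
P={n:at(c,u*k,v*k,z,True) for n,u,v,z in[('tab',395,314,.182),('head',396,225,.122),('headL',353,226,.12),('headR',437,224,.12),('fun',393,142,.092)]}
for n in P:print(n,np.round(P[n],4))
for a,b in(('tab','head'),('tab','fun'),('headR','headL')):
    d=P[b]-P[a];print(a,b,np.hypot(*d[:2]),np.degrees(np.arctan2(d[1],d[0])))
c=load('w_rail')
Q={n:at(c,u*k,v*k,z,True) for n,u,v,z in[('A',408,215,.18),('B',408,272,.18),('C',745,234,.18),('D',743,283,.18),('saddle',684,261,.195),('sadL',658,255,.19),('sadR',694,257,.19),('armL',481,252,.188),('armR',739,265,.188),('flask',175,197,.0),('beaker',600,173,.0)]}
for n in Q:print(n,np.round(Q[n],4))
for a,b in(('B','A'),('D','B'),('C','A')):
    d=Q[b]-Q[a];print(a,b,np.hypot(*d[:2]),np.degrees(np.arctan2(d[1],d[0])))
```

```text
tab [0.4349 0.3649 0.182 ]
head [0.4774 0.354  0.122 ]
headL [0.4844 0.3831 0.12  ]
headR [0.4705 0.3265 0.12  ]
fun [0.5343 0.3415 0.092 ]
tab head 0.04389667356805768 -14.422498440483029
tab fun 0.1021262489159979 -13.261512066151182
headR headL 0.05832039373225522 76.1840050305133
A [0.636  0.0565 0.18  ]
B [0.5993 0.0578 0.18  ]
C [ 0.6229 -0.2011  0.18  ]
D [ 0.5838 -0.2054  0.18  ]
saddle [ 0.6057 -0.1319  0.195 ]
sadL [ 0.6089 -0.1125  0.19  ]
sadR [ 0.6073 -0.144   0.19  ]
armL [0.6126 0.012  0.188 ]
armR [ 0.6004 -0.1912  0.188 ]
flask [0.6507 0.3105 0.    ]
beaker [ 0.6571 -0.1482  0.    ]
B A 0.03668995351898922 -2.027301158062435
D B 0.26369277415123765 86.63496119095281
C A 0.25796948269670306 87.08660888967897
```

Run:
```python
from station import *
from h import *
p=[.4349,.3649]
movel([*p,.40],R(-14)); movel([*p,.32],speed=.08)
command_gripper(0.0)
s=state();print(s['time'],s['finger_gap'],np.round(s['ft_force'],2),np.round(s['wrist_torque'],2))
movel([*p,.36],speed=.08);pause(.3)
s=state();print(s['time'],s['finger_gap'],np.round(s['tcp_pos'],4),np.round(s['ft_force'],2),np.round(s['wrist_torque'],2))
shot('wrist','w_g');shot('scene','s_g',(250,410,90,210))
```

```text
6.8917 0.15524118830432954 [-0.38 -0.35  0.9 ] [0.11 0.04 0.  ]
7.8417 0.15537346305779173 [0.4348 0.3648 0.3594] [ 0.05  0.3  -2.33] [0.04 0.08 0.03]
w_g scale 1.5625
s_g scale 5.0
```

View pics/w_g.png

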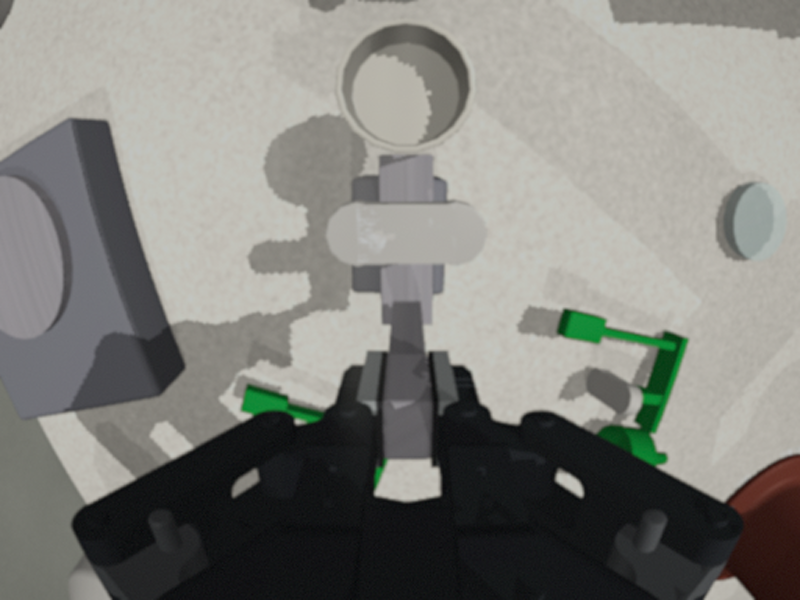

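View pics/s_g.png

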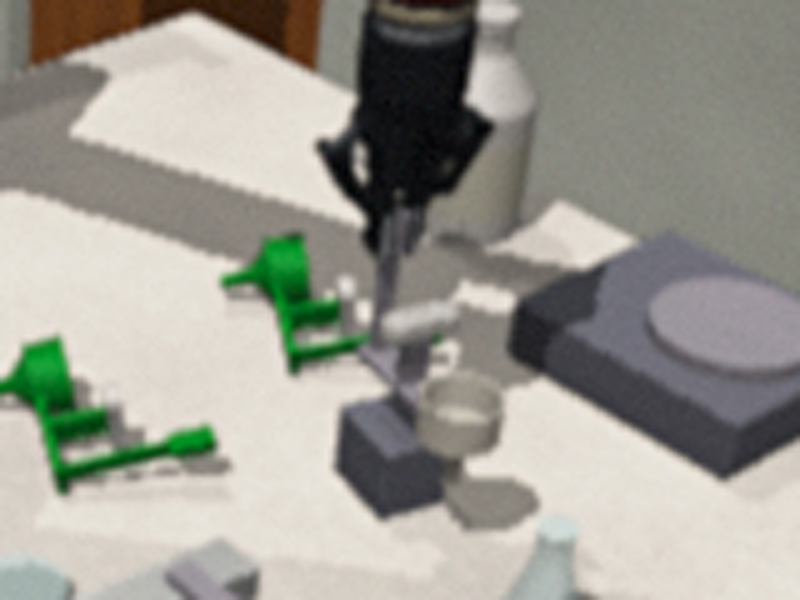

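```bash
cat >> h.py <<'E'
RY=-3.1; M0=np.array([.6177,.057])
def tcp(yr,zo,dx=0,yaw=RY,m=M0,off=(-.045,0.)):
    # TCP for head centre at rail y (from mouth, + outwards) yr, lateral dx, hanger origin height zo
    a=np.radians(yaw);X=np.array([np.cos(a),np.sin(a)]);Y=np.array([-X[1],X[0]])
    p=m+X*(dx+off[0])+Y*(yr+off[1]);return [p[0],p[1],zo+.105+.155]
E
python3 - <<'E'
from h import *
c=load('w_g');k=.64;z=.3594-.198
T=np.array([.4348,.3648]);a=np.radians(-14);X=np.array([np.cos(a),np.sin(a)]);Y=np.array([-X[1],X[0]])
for n,u,v,zz in[('L',327,233,z-.006),('R',486,233,z-.006),('top',406,203,z),('bot',406,264,z),('fun',404,87,.3594-.228),('tabtopL',384,458,.3594-.138),('tabtopR',432,458,.3594-.138)]:
    d=at(c,u*k,v*k,zz,True)[:2]-T;print(n,np.round([d@X,d@Y],4))
from station import *
p=state()['tcp_pos'];movel([p[0],p[1],.46],speed=.2)
q=tcp(.06,.2);movep(q,R(RY));q=tcp(.06,.13);movel(q,speed=.15);pause(.3)
s=state();print(s['time'],np.round(s['tcp_pos'],4),q,np.round(s['ft_force'],2),np.round(s['wrist_torque'],2),s['finger_gap'])
shot('wrist','w_m');shot('scene','s_m',(180,340,150,270))
E
```

```text
L [0.0432 0.0294]
R [ 0.0432 -0.031 ]
top [ 0.0549 -0.0007]
bot [ 0.0324 -0.0006]
fun [0.1016 0.0002]
tabtopL [-0.0095  0.0056]
tabtopR [-0.0096 -0.008 ]
10.6 [0.5762 0.1194 0.3913] [np.float64(0.5760105786144071), np.float64(0.1193457468038876), 0.39] [ 1.4   0.04 -2.69] [ 0.    0.15 -0.02] 0.15251380630081565
w_m scale 1.5625
s_m scale 5.0
```

View pics/w_m.png

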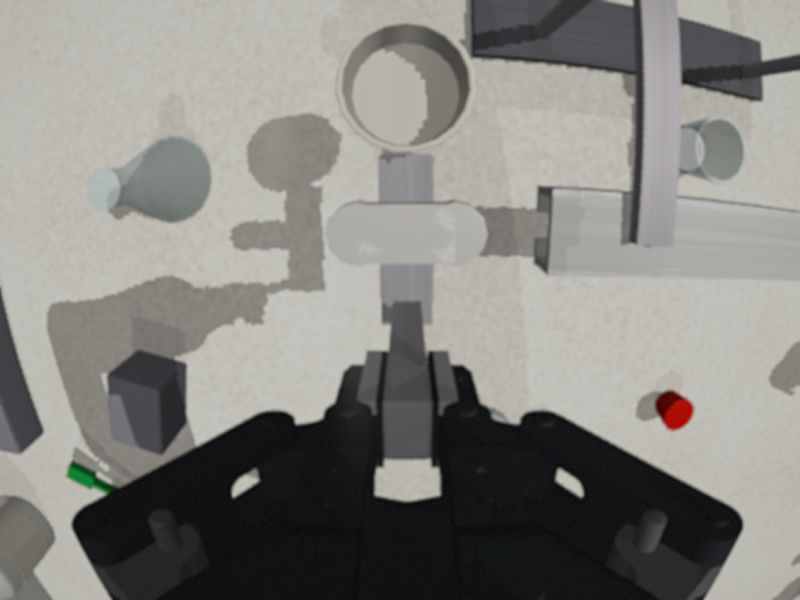

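View pics/s_m.png

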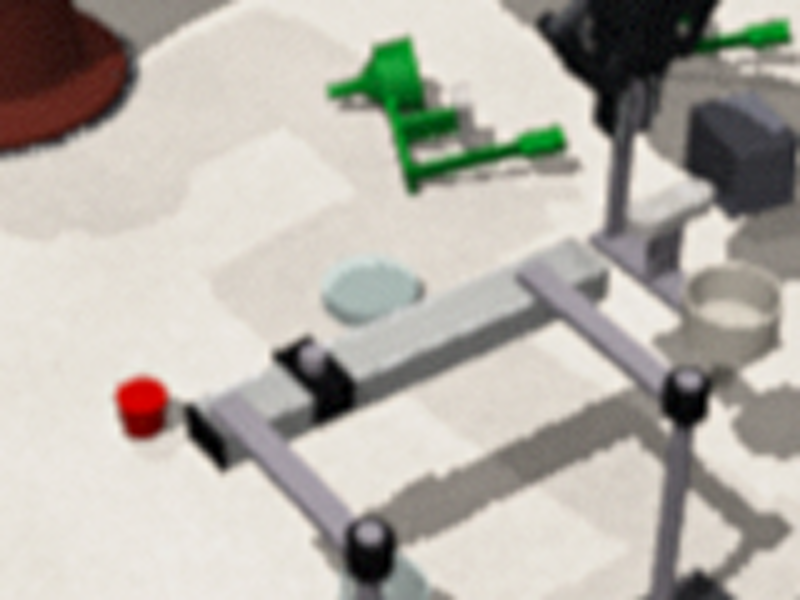

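Run:
```python
from station import *
from h import *
q=tcp(.045,.112);movel(q,speed=.1);pause(.3)
s=state();print(s['time'],np.round(s['tcp_pos'],4),np.round(q,4),np.round(s['eef_rot'],3).tolist(),np.round(s['ft_force'],2))
shot('wrist','w_m2',(200,420,100,210));shot('scene','s_m2',(260,340,180,240))
```

```text
11.3833 [0.5753 0.1045 0.3724] [0.5752 0.1044 0.372 ] [[0.999, -0.054, 0.001], [-0.054, -0.999, 0.0], [0.001, -0.0, -1.0]] [ 0.75 -0.78 -2.45]
w_m2 scale 3.6363636363636362
s_m2 scale 10.0
```

View pics/w_m2.png

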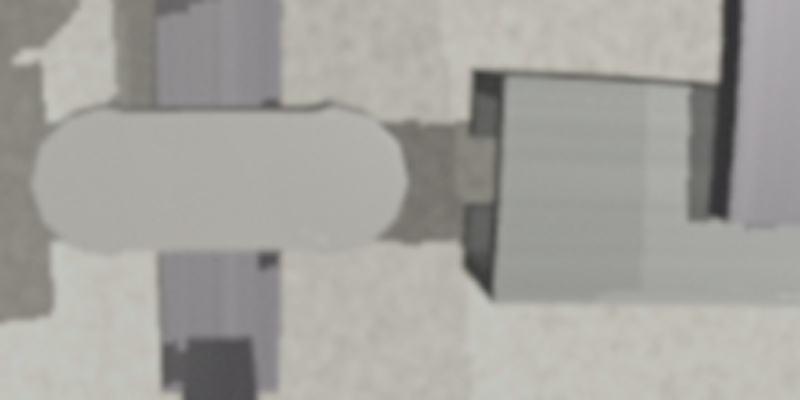

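View pics/s_m2.png

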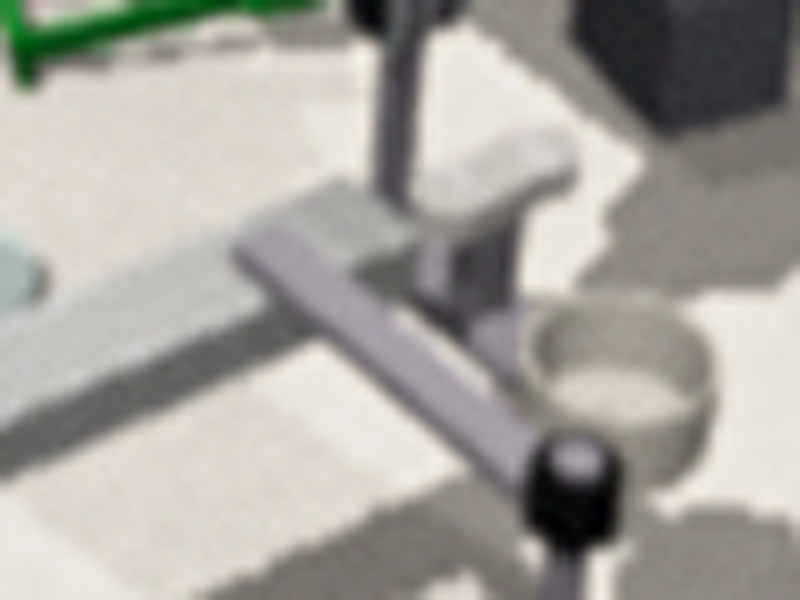

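Run:
```python
from h import *
c=load('w_m2');k=3.63636
T=np.array([.5753,.1045]);a=np.radians(-3.1);X=np.array([np.cos(a),np.sin(a)]);Y=np.array([-X[1],X[0]])
zt=.3724-.198
for n,u,v,z in[('headL',33,180,zt-.006),('headR',409,180,zt-.006),('hU',220,109,zt),('hD',220,250,zt),('hU_l',120,109,zt),('hU_r',320,107,zt),('hD_l',120,250,zt),('hD_r',320,249,zt),
  ('railU',504,73,.18),('railD',497,301,.18),('railU2',716,84,.18),('railD2',790,303,.18),('slotU',471,136,.156),('slotD',463,204,.156),('slotU.',497,136,.16),('slotD.',497,204,.16),('lipUoutL',473,70,.156),('lipDoutL',464,268,.156)]:
    d=at(c,200+u/k,100+v/k,z,True)[:2]-T;print(n,np.round([d@X*1e3,d@Y*1e3],2))
```

```text
headL [43.18 29.83]
headR [ 43.2  -31.63]
hU [55.08 -0.72]
hD [32.68 -0.73]
hU_l [55.17 14.76]
hU_r [ 55.49 -16.2 ]
hD_l [32.71 15.17]
hD_r [ 32.88 -16.62]
railU [ 61.88 -43.86]
railD [ 25.9  -44.67]
railU2 [ 62.03 -79.93]
railD2 [ 25.75 -98.43]
slotU [ 49.27 -44.71]
slotD [ 37.09 -43.8 ]
slotU. [ 49.86 -48.4 ]
slotD. [ 37.92 -49.  ]
lipUoutL [ 60.9  -44.65]
lipDoutL [ 25.41 -44.6 ]
```

```bash
cat > go.py <<'E'
from station import *
from h import *
Yd=np.array([np.sin(np.radians(3.1)),np.cos(np.radians(3.1)),0]);Xd=np.array([Yd[1],-Yd[0],0])
def f():
    v=np.mean([state()['ft_force'] for _ in range(1)],0);return np.array([v@Xd,v@Yd,v[2]])
E
python3 - <<'E'
from go import *
pause(.2);b=f();np.save('b.npy',b);y=.045;log=[]
while y>-.100:
    y-=.005 if y>-.02 else .010
    movel(tcp(y,.112),speed=.04 if y>-.02 else .06)
    d=f()-b;log.append((round(y,3),*np.round(d,1)))
    if np.abs(d).max()>7: print('STOP');break
s=state();print(log,s['time'],np.round(s['tcp_pos'],4),np.round(tcp(y,.112),4),s['finger_gap'])
shot('wrist','w_i')
E
```

```text
[(0.04, np.float64(0.0), np.float64(-0.5), np.float64(-0.0)), (0.035, np.float64(0.3), np.float64(0.3), np.float64(0.8)), (0.03, np.float64(0.0), np.float64(-0.3), np.float64(-0.3)), (0.025, np.float64(-0.8), np.float64(1.0), np.float64(0.8)), (0.02, np.float64(0.1), np.float64(-0.3), np.float64(0.6)), (0.015, np.float64(-0.9), np.float64(0.3), np.float64(0.9)), (0.01, np.float64(-0.1), np.float64(0.0), np.float64(-0.6)), (0.005, np.float64(-0.2), np.float64(-0.8), np.float64(-0.2)), (-0.0, np.float64(-0.4), np.float64(-0.2), np.float64(0.1)), (-0.005, np.float64(-0.1), np.float64(-0.1), np.float64(-0.1)), (-0.01, np.float64(0.2), np.float64(0.8), np.float64(0.1)), (-0.015, np.float64(0.3), np.float64(0.5), np.float64(0.7)), (-0.02, np.float64(0.1), np.float64(-0.1), np.float64(0.3)), (-0.03, np.float64(0.4), np.float64(-0.2), np.float64(0.9)), (-0.04, np.float64(0.6), np.float64(0.6), np.float64(0.6)), (-0.05, np.float64(0.6), np.float64(0.3), np.float64(-0.4)), (-0.06, np.float64(0.6), np.float64(-0.0), np.float64(-0.3)), (-0.07, np.float64(1.2), np.float64(-0.1), np.float64(0.5)), (-0.08, np.float64(0.0), np.float64(0.3), np.float64(-1.0)), (-0.09, np.float64(0.2), np.float64(-0.2), np.float64(0.1)), (-0.1, np.float64(0.9), np.float64(-0.2), np.float64(0.2)), (-0.11, np.float64(-0.1), np.float64(-0.6), np.float64(0.0))] 18.0833 [ 0.5668 -0.0508  0.372 ] [ 0.5668 -0.0504  0.372 ] 0.15662166322147336
w_i scale 1.5625
```

View pics/w_i.png

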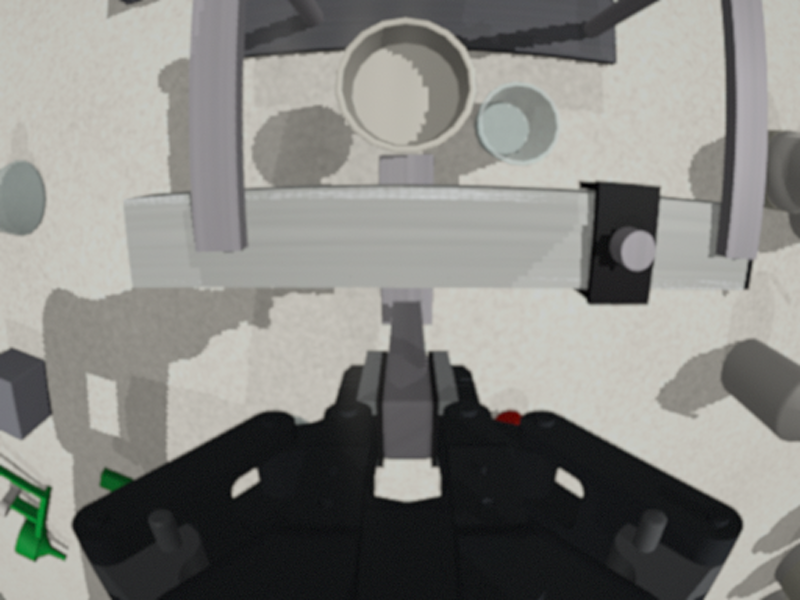

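Run:
```python
from go import *
b=np.load('b.npy');y=-.110;log=[];con=None
while y>-.185:
    y-=.002 if con is None else .0007
    movel(tcp(y,.112),speed=.02 if con is None else .012)
    d=f()-b;s=state();log.append((round(y*1e3,1),round(float(np.dot(s['tcp_pos']-np.array(tcp(0,.112)),Yd))*1e3,1),*[round(float(i),1) for i in d]))
    if con is None and d[1]>3.5: con=y
    if d[1]>11.5 or abs(d[0])>8 or abs(d[2])>8: print('STOP');break
print(*log,sep='\n');s=state();print(con,s['time'],s['finger_gap'])
```

```text
STOP
(-112.0, -112.0, 0.5, -0.2, -0.1)
(-114.0, -114.0, 0.6, 0.1, 0.3)
(-116.0, -116.1, 1.8, 0.5, -0.8)
(-118.0, -118.1, -1.6, 0.1, 0.6)
(-120.0, -120.1, -0.0, -0.3, -0.0)
(-122.0, -122.1, -0.3, -0.6, 0.4)
(-124.0, -124.1, 0.1, 0.2, 0.9)
(-126.0, -126.1, 0.1, -0.5, -0.7)
(-128.0, -128.1, -0.7, -0.4, 0.4)
(-130.0, -130.1, 0.8, -0.4, 0.2)
(-132.0, -131.5, -1.0, 5.2, 0.7)
(-132.7, -132.0, -0.3, 6.0, 1.2)
(-133.4, -132.6, -1.3, 5.5, 1.5)
(-134.1, -133.3, -0.5, 6.4, 1.2)
(-134.8, -134.0, -1.1, 6.1, 1.1)
(-135.5, -134.7, -0.7, 5.2, 1.8)
(-136.2, -135.3, -0.6, 5.9, 2.1)
(-136.9, -136.1, -1.5, 5.5, 2.2)
(-137.6, -136.8, -0.7, 5.8, 1.6)
(-138.3, -137.5, -0.1, 5.7, 1.6)
(-139.0, -138.2, -1.1, 5.3, 2.2)
(-139.7, -138.8, -0.9, 6.4, 1.8)
(-140.4, -139.5, -0.7, 7.4, 1.5)
(-141.1, -140.3, -0.7, 6.6, 1.4)
(-141.8, -141.0, -0.9, 6.2, 2.1)
(-142.5, -141.7, -1.3, 6.1, 2.4)
(-143.2, -142.4, -1.0, 7.2, 1.4)
(-143.9, -143.0, -0.4, 6.0, 1.8)
(-144.6, -143.8, -0.4, 6.0, 2.2)
(-145.3, -144.4, -0.9, 6.5, 1.7)
(-146.0, -145.2, -1.2, 5.7, 2.0)
(-146.7, -145.8, -1.3, 6.0, 2.4)
(-147.4, -146.2, -1.0, 7.5, 2.4)
(-148.1, -146.6, -1.7, 9.8, 1.6)
(-148.8, -146.9, -2.9, 10.0, 3.2)
(-149.5, -147.3, -2.3, 12.3, 3.5)
-0.132 27.1333 0.15586162019880442
```

Run:
```python
from go import *
b=np.load('b.npy');y=-.1495;log=[];t0=None
g=lambda:np.mean([(pause(.03),f())[1] for _ in range(3)],0)-b
while 1:
    d=g();s=state();log.append((round(s['time'],2),round(y*1e3,2),*[round(float(i),1) for i in d]))
    if d[1]>14 and t0 is None:t0=s['time']
    if t0 and s['time']-t0>1.5: break
    if d[1]>20 or s['time']>40: print('STOP');break
    if d[1]<14.5: y-=.0003 if d[1]<13.5 else .00015
    elif d[1]>16: y+=.00015
    else: continue
    movel(tcp(y,.112),speed=.01)
print(*log,sep='\n');s=state();print(np.round(s['tcp_pos'],4),np.round(tcp(y,.112),4))
print(float(np.dot(s['tcp_pos']-np.array(tcp(0,.112)),Yd))*1e3)
```

```text
(27.23, -149.5, -2.8, 12.4, 3.6)
(27.58, -149.8, -1.8, 13.2, 3.9)
(27.93, -150.1, -2.0, 13.3, 3.6)
(28.28, -150.4, -2.4, 13.8, 4.4)
(28.63, -150.55, -2.5, 14.5, 4.5)
(28.98, -150.7, -2.8, 14.9, 4.4)
(29.08, -150.7, -2.8, 14.3, 5.0)
(29.43, -150.85, -2.7, 14.9, 4.8)
(29.53, -150.85, -2.4, 14.8, 4.6)
(29.63, -150.85, -2.5, 14.9, 4.5)
(29.73, -150.85, -2.4, 15.0, 4.8)
(29.83, -150.85, -2.8, 15.1, 5.0)
(29.93, -150.85, -2.8, 15.6, 4.7)
(30.03, -150.85, -2.4, 15.1, 4.4)
(30.13, -150.85, -2.8, 15.0, 4.4)
(30.23, -150.85, -2.1, 15.1, 4.1)
[ 0.5646 -0.0884  0.3723] [ 0.5646 -0.0912  0.372 ]
-148.0457107974547
```

Pressed at about 15 N for 1.3 s. Now I'll relieve the push, lower the head onto the lips and look before releasing.

Run:
```python
from go import *
b=np.load('b.npy');y=-.15085;log=[];z=.112
g=lambda:np.mean([(pause(.03),f())[1] for _ in range(3)],0)-b
while 1:
    d=g();log.append((round(y*1e3,2),*[round(float(i),1) for i in d]))
    if d[1]<2 or y>-.1455: break
    y+=.0005;movel(tcp(y,z),speed=.01)
log.append('down')
while z>.108:
    z-=.0005;movel(tcp(y,z),speed=.01);d=g();log.append((round(z*1e3,2),*[round(float(i),1) for i in d]))
    if d[2]>3: break
print(*log,sep='\n');s=state();print(s['time'],np.round(s['tcp_pos'],4),np.round(tcp(y,z),4))
np.save('yz.npy',[y,z]);shot('wrist','w_p');shot('scene','s_p',(180,340,150,270))
```

```text
(-150.85, -2.8, 15.0, 4.6)
(-150.35, -2.3, 13.6, 4.2)
(-149.85, -2.0, 12.9, 3.6)
(-149.35, -2.1, 11.4, 3.7)
(-148.85, -1.8, 10.7, 3.1)
(-148.35, -1.5, 9.9, 2.6)
(-147.85, -1.3, 8.7, 2.6)
(-147.35, -1.4, 7.6, 2.0)
(-146.85, -1.0, 6.2, 1.8)
(-146.35, -0.6, 5.3, 1.8)
(-145.85, -0.7, 5.5, 1.3)
(-145.35, -1.1, 5.1, 1.7)
down
(111.5, -0.8, 5.3, 2.0)
(111.0, -0.3, 4.8, 2.0)
(110.5, -0.7, 5.1, 2.0)
(110.0, -1.1, 5.1, 2.4)
(109.5, -0.8, 5.5, 3.0)
35.9333 [ 0.5651 -0.0856  0.3702] [ 0.5649 -0.0857  0.3695]
w_p scale 1.5625
s_p scale 5.0
```

View pics/w_p.png

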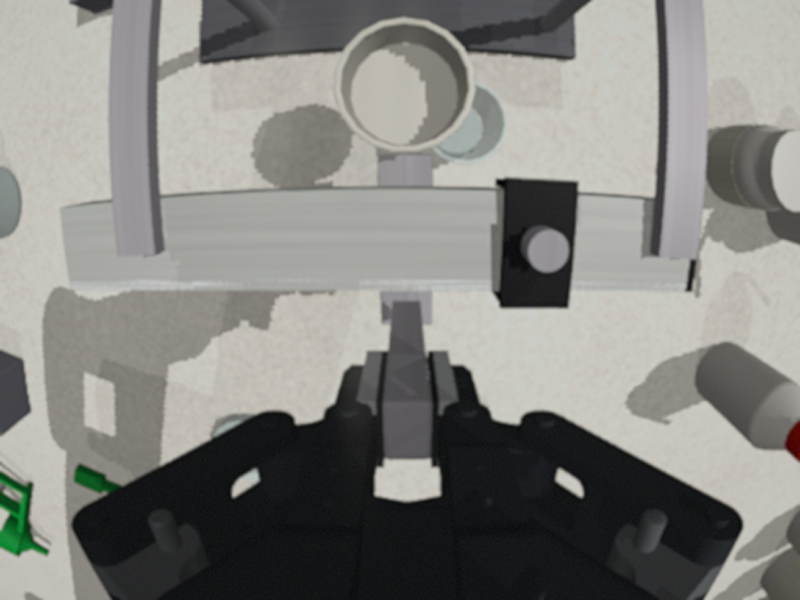

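View pics/s_p.png

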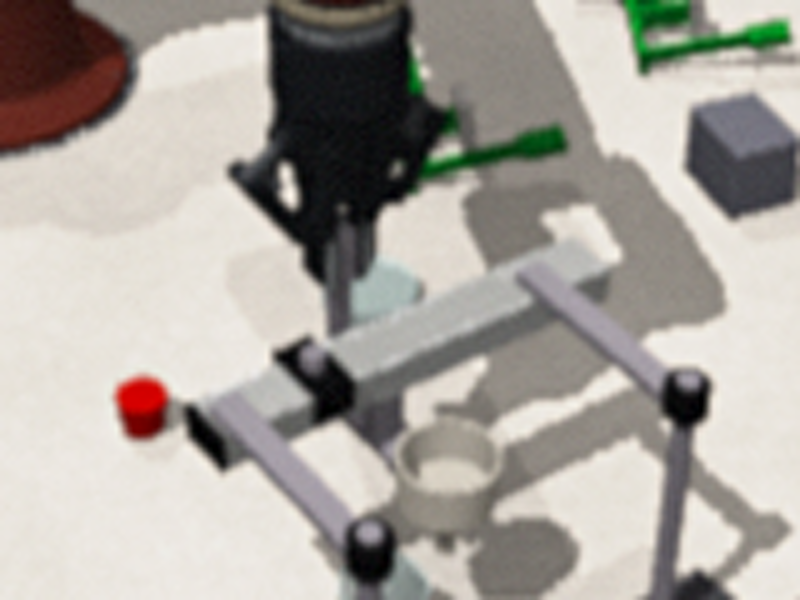

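Run:
```python
from go import *
y,z=np.load('yz.npy')
command_gripper(.4);pause(.3)
s=state();print(s['time'],s['finger_gap'],np.round(f(),1),np.round(s['wrist_torque'],2))
shot('wrist','w_r')
```

```text
36.6667 0.39663951599513503 [-0.1 -0.3 -0.3] [ 0.05 -0.04  0.  ]
w_r scale 1.5625
```

View pics/w_r.png

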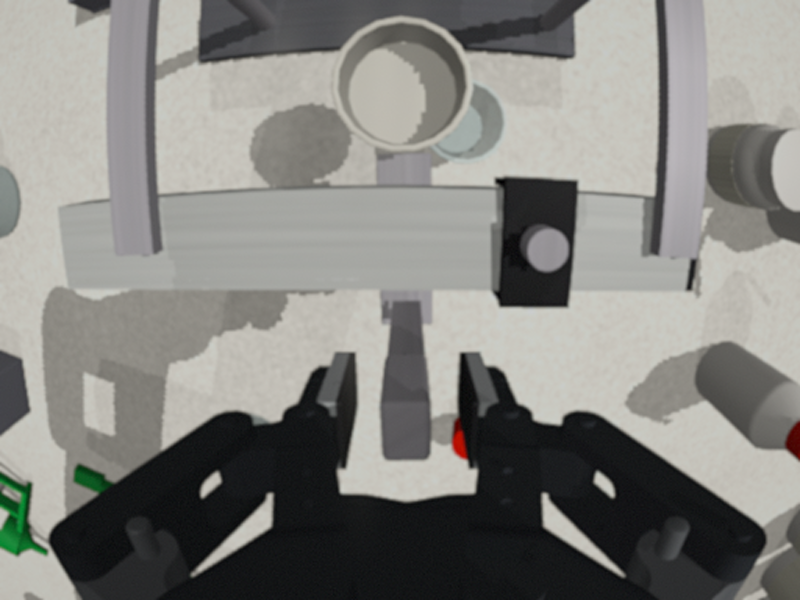

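Run:
```python
from go import *
y,z=np.load('yz.npy')
movel(tcp(y,z+.10),speed=.12);d=f()
q=tcp(y,z+.14);q[0]-=.08;movel(q,speed=.15);pause(.8)
s=state();print(s['time'],np.round(d,1),np.round(f(),1))
shot('wrist','w_end');shot('scene','s_end')
```

```text
39.25 [-0.6  1.1 -0.7] [ 0.6 -0.1  0.1]
w_end scale 1.5625
s_end scale 1.5625
```

View pics/w_end.png

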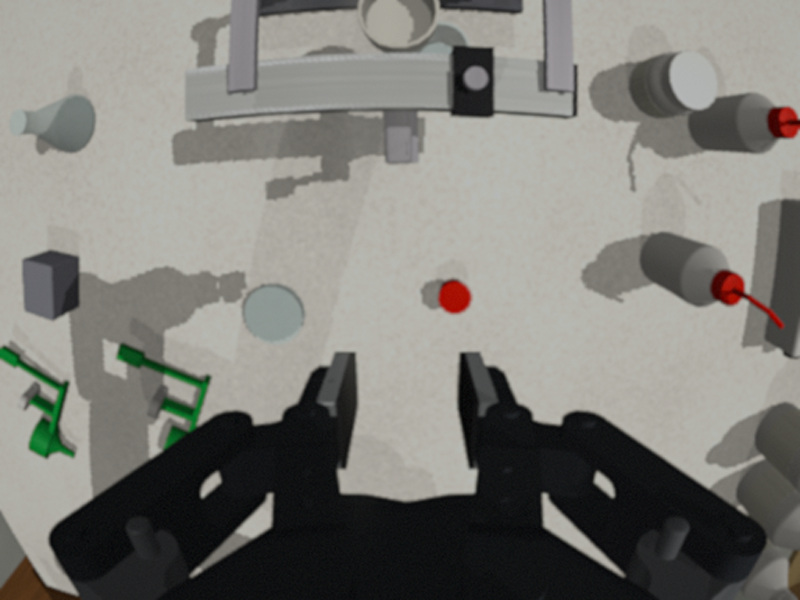

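View pics/s_end.png

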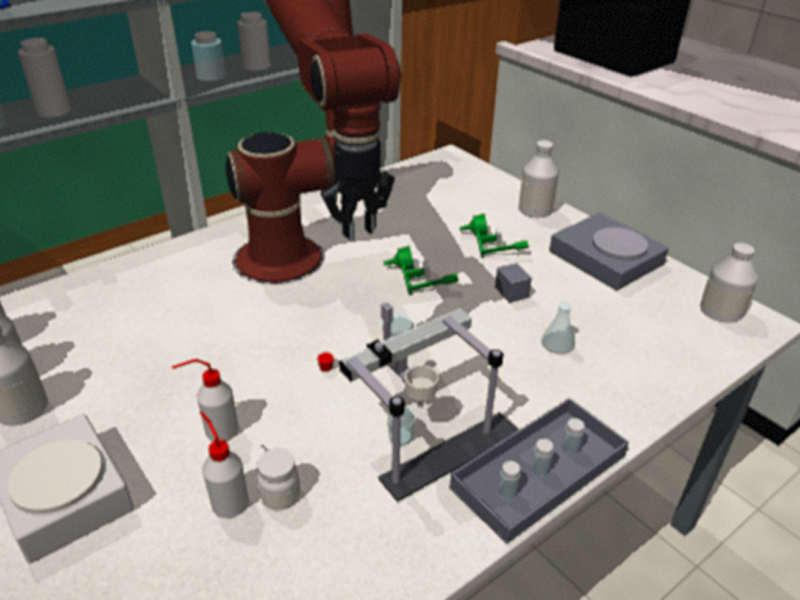

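The hanger hangs level at the saddle, with its tab at wrist (400,143) and the funnel at (398,15). All the glassware and bottles stand where they were. I'll do one position check and hand in.

Run:
```python
from go import *
c=load('w_end');P=at(c,400*.64,143*.64,.232,True);d=P[:2]-M0
print('tab rail x,y from mouth',d@Xd[:2],d@Yd[:2])
sign_off();print(state()['time'])
```

```text
tab rail x,y from mouth -0.045409937692236446 -0.14683918728579076
the job is handed in; nothing more can be done
the job is handed in; nothing more can be done
```

The hanger is hanging at the buffer, released, and the job is handed in at about 39 s of the 72 s allowed.

- **Grip and insertion:** I took the hanger off the block by its tab. I turned it to the rail's direction and put the head into the open end. Sampled force changes during insertion stayed under 2 N.
- **Buffer:** It was felt with the head centre about 131 mm inside the mouth. It resisted with about 6 N and hit its hard stop about 14.5 mm further in, against the 14 mm stated.
- **Press:** I held about 15 N for about 1.3 s; the highest averaged reading was 15.6 N.
- **Release:** I backed off the push, lowered the head onto the lips, opened the gripper and moved clear.

**Last checks:**
- The tab is at rail x −45 mm and 147 mm inside the mouth, which matches the buffer's hard stop within 1–2 mm.
- The hanger hangs level, and the glassware and bottles stand where they were.
- The arm is touching nothing, with the force reading near zero.

**One reading disagreed:** while backing off, about 5 N of push remained, although I had meant to get below 2 N. It vanished when the gripper opened, and I saw no shift of the hanger relative to the rail in the picture.

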